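# Slide the broken heat sink under the inspection bridge

### The arm

A 6-joint arm with a two-finger parallel gripper is mounted at the origin on the work surface. World frame = base frame: x ahead of the robot, y to its left, z up, the work surface at z = 0. Lengths are in m, angles in rad, forces in N, time in s.
With the tool pointing down it reaches from about 0.325 to 0.75 m from the base axis. Payload 7.6 kg.
Tool frame: the origin (TCP) lies between the finger pads, 19 mm behind the fingertips; this is the grasp point; z points along the fingers, y is the line along which they close (so a half turn about z gives the same grasp; the last joint's range is limited). The gripper opens to 85 mm and grips with 20 to 120 N. Pads are 22 mm wide; open, the fingers measure 114 mm over their backs; the gripper's body (76 mm by 85 mm) begins 54 mm behind the grasp point. The pads swing forward as they close: fully open they stand 13 mm farther back than shut.
Start: joints at [1.087, 0.052, 1.401, -0, 1.689, -0.07], TCP at [0.211, 0.481, 0.25] pointing down, gripper open.
Joint ranges: [-2.9, 2.9], [-0.91, 2.17], [0.12, 2.37], [-1.06, 4.2], [0.26, 2.73], [-2.93, 2.93]. Speed limits (rad/s): [2.57, 2.57, 3.01, 3.14, 3.14, 3.14].

### API

Orientations are given as a rotation vector (axis times angle).
In Python, from workcell import reach, move_straight, set_joints, gripper_to, sleep, inverse_kinematics, grab_frame, Unreachable, finish_job, trace, read_t, read_joint_positions, read_joint_vel, read_joint_efforts, read_tcp_pos, read_tool_rot, read_wrist_force, read_moment, read_grip_width, read_finger_force gives the robot as it stands. Calls block until the motion is done:
- reach(position, orientation): joint-space move of the TCP to a pose.
- move_straight(position, max_speed=0.15, rot=None, guard=None): straight line of the TCP; rot=None keeps the orientation; max_speed is the mean speed in m/s. With guard (N) it stops when the force on the tool has changed by that much, and returns True; else False.
- set_joints(angles): joint-space move.
- gripper_to(opening, newtons=None): finger opening in m; newtons is the grip in N (None keeps the last); returns when the fingers have stopped.
- sleep(seconds).
- inverse_kinematics(position, orientation): joint angles nearest the present ones, or None.
- grab_frame(name): name is "scene" or "top" or "wrist"; returns a dict with "image" (420x560x3 uint8, red, green, blue), "fovy" (degrees; the focal length in pixels is half the picture's height over the tangent of half this angle, whatever the lens; pixels are square), "cx", "cy" (the principal point, pixels), "eye" and "attitude" of the camera in the world. Camera axes: x right, y up, looking along -z (the intrinsics and any distortion apply to the point x, -y, -z); pixel columns grow to the right and rows downward; lengths in m; the calibration is good to about 2 mm. A picture is of the moment at which its call begins. There is no depth.
A pose or a line that the arm cannot do raises Unreachable and nothing moves.
- finish_job(): hands the job in; it is judged then, once.
Trained networks look in the newest picture that a camera, given by its name, has taken for a name from the list of things; names that differ only in an ending like _2 or _b are one class to them, and where a whole thing is asked for, a point or a joint stands for the part that bears it (a point fixed in the world has none). Each returns a list of dicts, best first, with "p" (0 to 1); they miss things now and then, are a little off and sometimes report something else, mostly with a low value. They report only what shows in the picture. A call takes as long as a camera call.
- trace(camera, name): "pixels" (420x560 bool, what is visible of it) and "uv" ([column, row] in pixels, amid what is visible of it).
Readings, each from a call of its own:
- read_t(): time.
- read_joint_positions(): joint angles.
- read_joint_vel(): joint speeds.
- read_joint_efforts(): joint torques, N m.
- read_tcp_pos(): TCP position.
- read_tool_rot(): TCP orientation.
- read_wrist_force(): force on the tool from outside, world axes, zero at the start.
- read_moment(): the same for the moment, N m.
- read_grip_width(): finger opening in m.
- read_finger_force(): force on a finger pad.
Only numpy, scipy, OpenCV 4.12 (cv2) and the standard library are available. Lean on these libraries where they do the work, as an engineer would, in place of code of your own. Each camera call takes 0.05 s, during which the arm holds its last target. There are 200 camera calls.

### The job

Two finned aluminium heat sinks lie on the bench mat; one has a patch of fins broken off. Slide the broken one along the mat, never lifting or tipping it, in under the beam of the inspection bridge and press it gently against the sprung back stop until the stop bottoms, so that it stays resting flat against the stop, square to it and centred on it. Nobody noted where the stop is clamped, so go by feel; leave the good heat sink and the other things on the bench where they are.

Things in the scene. Friction and masses are not known exactly. Their poses are not given: they have to be found in the camera images.
- sink_broken: damaged heat sink: base 90 (x) by 130 (y) by 14 mm, 7 upright fins 4 mm thick along y, 45 mm high in all; first and last fin flush with its edges: -x and +x faces flat. All but its first and last fin are broken off over the +y half (a bare patch 82 x 65 mm). 0.5 to 0.8 kg, too wide to grip. Origin: centre of the underside; x within 20 degrees of world x at first
- sink_good: the undamaged heat sink, same outer size (90 x 130 x 45 mm), all 7 fins whole; stays where it is. Origin: centre of the underside
- station: fixed bridge. Origin on the mat, +x away from the robot (within 6 degrees of world x). Back stop: a sprung pad 130 mm long (as the heat sink), 24 mm high, centred at y = 0, facing -x. Its face lies anywhere from x = -12 to +12 mm (clamped, not reported); pressed, it gives 5 mm at about 1 N, then is rigid. 30 mm posts, 135 mm high, at x = -90, y = +-200; low foot bars behind
- beam (a point): middle of the lower near edge of the bridge's beam, 75 mm above the mat, at x = -105 mm of station. Beam: 30 mm deep, 370 mm long, 60 mm high (a camera block on it reaches 185 mm; a lamp strip hangs 8 mm below). Home, the sink's near face is 8 to 32 mm in under this edge: a tool pointing straight down would strike the beam and must lean back towards the robot
- can: drink can, 66 mm diameter, 115 mm high, standing; bystander. Origin: centre of the underside
- meter: hand multimeter, 150 x 75 x 38 mm, lying face up; bystander. Origin: centre of the underside
- reel: solder reel, 68 mm diameter, 50 mm high, standing flat; bystander, beside the bridge. Origin: centre of the underside

How it is judged:
On the way:
1. the broken heat sink, roughly square and centred, presses the back stop home (over 4 N) (contact force between sink_broken and station above 4 N and x of sink_broken in the frame of station between -0.065 and -0.02 m and y of sink_broken in the frame of station between -0.02 and 0.02 m and angle between the x axis of sink_broken and the x axis of station, either way round below 0.1 rad), for 0.1 s.
At the end, for the whole second after the job is handed in: the broken heat sink lies flat and still under the beam, resting against the sprung stop (which presses on it with over 0.5 N), centred on it within 12 mm and square to it within 0.05 rad; the good heat sink is within 15 mm of where it was (contact force between sink_broken and station above 0.5 N and x of sink_broken in the frame of station between -0.065 and -0.02 m and y of sink_broken in the frame of station between -0.012 and 0.012 m and angle between the x axis of sink_broken and the x axis of station, either way round below 0.05 rad and angle between sink_broken's own z axis and vertical below 0.05 rad and height (world z) of sink_broken below 0.005 m and linear speed of sink_broken below 0.01 m/s and distance of sink_good from where it was at the start of the episode below 0.015 m); the robot touches nothing.
It fails at once if the broken heat sink presses the bridge or its stop with more than 25 N (contact force between sink_broken and station above 25 N).
It fails at once if the robot strikes the bridge with more than 15 N (contact force between any of the arm, the fingers and station above 15 N).
It fails at once if the broken heat sink is lifted (15 mm) or tipped (0.2 rad) (height (world z) of sink_broken above 0.015 m or angle between sink_broken's own z axis and vertical above 0.2 rad).
It fails at once if the good heat sink is moved 15 mm (distance of sink_good from where it was at the start of the episode above 0.015 m).
It fails at once if the can, the meter or the reel is moved 20 mm (distance of any of can, meter, reel from where it was at the start of the episode above 0.02 m).
It also fails if it takes over 72 s, if anything falls off the work surface, if the arm or the gripper's body presses on something with over 40 N, if the wrist force passes 120 N, or if a joint passes its speed limit or range.

## Working session

There is one attempt and no reset: what is moved stays moved. The work goes in short steps, each a Python script; the robot and the scene stay as the last script left them, time stands still between calls to the robot, and variables do not carry over. Pictures are saved under pics/ and viewed, at most 10 in all, crops included, and the job is handed in when it is done.

```bash
ls; mkdir -p pics; python3 - <<'E'
from workcell import *
import cv2, numpy as np
for c in ["scene","top"]:
    f=grab_frame(c); cv2.imwrite(f"pics/{c}0.png",f["image"][:,:,::-1])
    print(c,{k:(np.round(v,4).tolist() if k!="image" else 0) for k,v in f.items()})
    for n in ["sink_broken","sink_good","station","beam","can","meter","reel"]:
        try: print(n,[(round(d["p"],2),np.round(d["uv"]).tolist(),int(d["pixels"].sum())) for d in trace(c,n)])
        except Exception as e: print(n,e)
print(read_t(),read_tool_rot())
E
```

```text
pics
scene {'image': 0, 'fovy': 48.2661, 'cx': 280.1651, 'cy': 205.686, 'eye': [1.4481, 0.565, 1.0183], 'attitude': [0.4781, 0.8878, 2.0093]}
sink_broken [(0.8, [358.0, 228.0], 1368)]
sink_good [(0.96, [256.0, 177.0], 725)]
station [(0.83, [266.0, 215.0], 5242)]
beam [(0.63, [265.0, 216.0], 5484), (0.32, [411.0, 286.0], 1111)]
can [(0.67, [414.0, 283.0], 1105)]
meter [(0.76, [171.0, 194.0], 902)]
reel [(0.94, [372.0, 280.0], 688)]
top {'image': 0, 'fovy': 50.9576, 'cx': 283.5932, 'cy': 214.5271, 'eye': [0.4639, -0.0117, 1.1969], 'attitude': [0.1086, -0.095, -1.5863]}
sink_broken [(0.97, [204.0, 266.0], 1794)]
sink_good [(0.69, [359.0, 261.0], 1672)]
station [(0.75, [290.0, 202.0], 4748), (0.72, [203.0, 264.0], 1749)]
beam [(0.65, [116.0, 212.0], 890), (0.55, [289.0, 198.0], 4727)]
can [(0.56, [119.0, 208.0], 889)]
meter [(0.71, [424.0, 194.0], 1735)]
reel [(0.89, [160.0, 204.0], 642)]
0.8 [6.45392453e-01 3.07454186e+00 1.36603334e-04]
```

View pics/scene0.png

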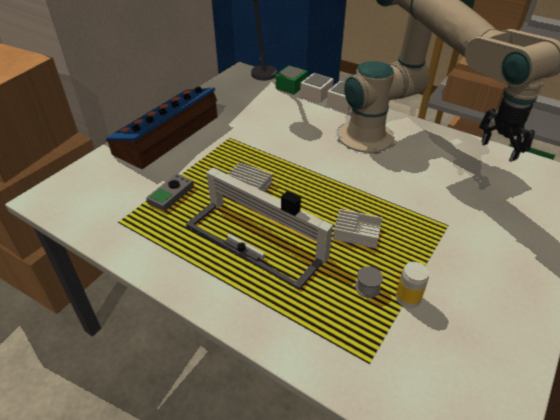

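View pics/top0.png

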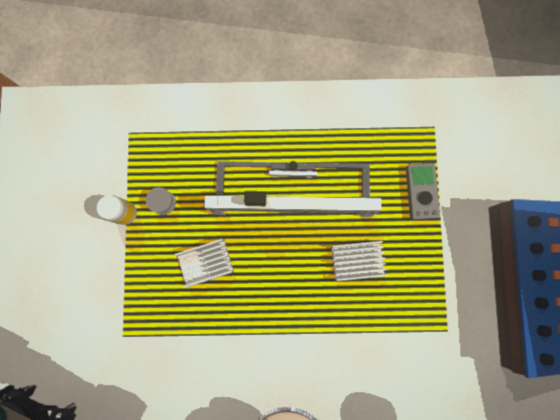

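The broken sink is at left in the top view (204,266), with its bare patch on the left (+y). The good sink is at (359,261). The bridge beam spans columns 205–381 at row about 204, with the back stop at about (293,173). The reel and can are to its left, the meter to its right. Next I'll fit poses by silhouette.

```bash
cat > h.py <<'E'
from workcell import *
import cv2, numpy as np
from scipy.spatial.transform import Rotation as R
from scipy.optimize import minimize
def cam(f):
    return dict(R=R.from_rotvec(f["attitude"]).as_matrix(),e=np.array(f["eye"]),f=210/np.tan(np.radians(f["fovy"]/2)),c=(f["cx"],f["cy"]))
def proj(C,P):
    q=(np.atleast_2d(P)-C["e"])@C["R"]
    return np.c_[C["c"][0]+C["f"]*q[:,0]/-q[:,2], C["c"][1]-C["f"]*q[:,1]/-q[:,2]]
def plane(C,uv,z):
    d=C["R"]@np.array([(uv[0]-C["c"][0])/C["f"],-(uv[1]-C["c"][1])/C["f"],-1])
    return C["e"]+d*(z-C["e"][2])/d[2]
def box(x0,x1,y0,y1,z0,z1): return np.array([[x,y,z] for x in(x0,x1) for y in(y0,y1) for z in(z0,z1)])
def place(P,s):
    c,n=np.cos(s[2]),np.sin(s[2]); return np.c_[s[0]+c*P[:,0]-n*P[:,1], s[1]+n*P[:,0]+c*P[:,1], P[:,2]]
SINK=[box(-.045,.045,-.065,.065,0,.045)]
BRIDGE=[box(-.105,-.075,-.185,.185,.075,.135),box(-.105,-.075,-.215,-.185,0,.135),box(-.105,-.075,.185,.215,0,.135)]
def mask(C,boxes,s):
    m=np.zeros((840*2,1120*2),np.uint8)
    for b in boxes:
        p=cv2.convexHull((proj(C,place(b,s))*4+1.5).astype(np.float32))
        cv2.fillConvexPoly(m,np.round(p).astype(np.int32),1)
    return cv2.resize(m.astype(np.float32),(560,420),interpolation=cv2.INTER_AREA)
def fit(obs,boxes,s0):
    def cost(v):
        s=v*[.01,.01,.05]+s0; t=0
        for C,m in obs:
            r=mask(C,boxes,s); t+=1-np.minimum(r,m).sum()/np.maximum(r,m).sum()
        return t
    best=min((minimize(cost,[0,0,a],method="Nelder-Mead",options=dict(initial_simplex=np.array([[0,0,a],[2,0,a],[0,2,a],[0,0,a+2]]))) for a in(-3,0,3)),key=lambda r:r.fun)
    return best.x*[.01,.01,.05]+s0,best.fun
E
python3 - <<'E'
from h import *
F={c:grab_frame(c) for c in("top","scene")}; C={c:cam(F[c]) for c in F}
print("origin",proj(C["top"],[0,0,0]),proj(C["scene"],[0,0,0]))
im=F["top"]["image"].copy(); im2=F["scene"]["image"].copy()
for n in("sink_broken","sink_good"):
    ob=[]
    for c in C:
        ob.append((C[c],trace(c,n)[0]["pixels"].astype(np.float32)))
    m=ob[0][1]; v,u=np.nonzero(m); s0=np.r_[plane(C["top"],(u.mean(),v.mean()),.02)[:2],0]
    for o in([ob[0]],[ob[1]],ob): print(n,s0.round(3),*fit(o,SINK,s0))
np.savez("masks.npz",top=trace("top","station")[0]["pixels"],scene=trace("scene","station")[0]["pixels"])
for n,z in(("can",.115),("reel",.05),("meter",.038)):
    print(n,plane(C["top"],trace("top",n)[0]["uv"],z).round(3))
print("bridge ends",[plane(C["top"],p,.135).round(3) for p in((205,202),(381,205))])
crop=cv2.resize(im[148:228,195:395],None,fx=4,fy=4,interpolation=cv2.INTER_CUBIC)
crop2=cv2.resize(im2[160:290,180:340],None,fx=3,fy=3,interpolation=cv2.INTER_CUBIC)
cv2.imwrite("pics/c1.png",crop[:,:,::-1]); cv2.imwrite("pics/c2.png",crop2[:,:,::-1])
E
```

```text
origin [[286.73893716 454.76992154]] [[365.378339   136.24536385]]
sink_broken [0.493 0.21  0.   ] [0.49275963 0.20789906 0.30527963] 0.07777965068817139
sink_broken [0.493 0.21  0.   ] [0.48693366 0.20732868 0.2991985 ] 0.061787426471710205
sink_broken [0.493 0.21  0.   ] [0.49105889 0.20873278 0.30298941] 0.18002700805664062
sink_good [ 0.49  -0.197  0.   ] [ 0.48987321 -0.19686225  0.08396244] 0.07097434997558594
sink_good [ 0.49  -0.197  0.   ] [ 0.45800718 -0.20341196  0.28773182] 0.35953861474990845
sink_good [ 0.49  -0.197  0.   ] [ 0.4890129  -0.19707308  0.08987591] 0.48602408170700073
can [0.621 0.411 0.115]
reel [0.651 0.323 0.05 ]
meter [ 0.67  -0.38   0.038]
bridge ends [array([0.636, 0.188, 0.135]), array([ 0.621, -0.241,  0.135])]
```

View pics/c1.png

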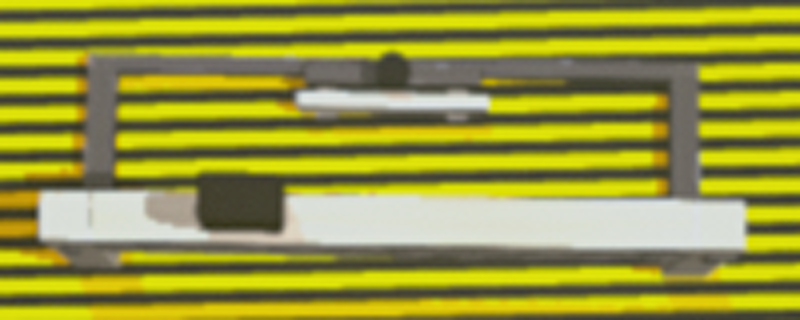

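View pics/c2.png

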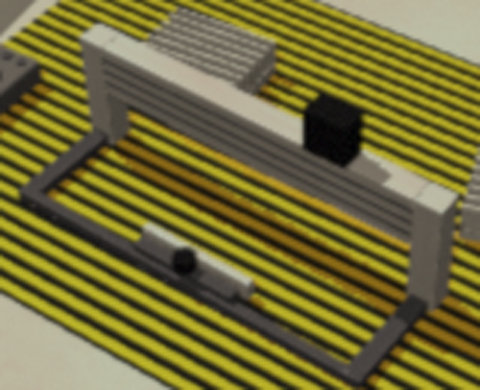

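The first crop shows the beam top with its corners at crop (38,190), (38,240), (746,200) and (746,250). The pad's top face runs from (297,100) to (490,103). The second crop shows the far side of the bridge: the pad sits off the rear bar between (145,230) and (250,285), and the space underneath is clear.

```bash
python3 - <<'E'
from h import *
f=grab_frame("top");C=cam(f)
def p(X,Y,z): return plane(C,((X+.5)/4-.5+195,(Y+.5)/4-.5+148),z)
L=p(38,215,.135);Rr=p(746,225,.135);d=L-Rr
yaw=np.arctan2(-d[0],d[1]);mid=(L+Rr)/2
print("len",np.linalg.norm(d),"yaw",yaw,"origin",mid[:2]+.09*np.array([np.cos(yaw),np.sin(yaw)]))
for a,b in(((297,89),(490,95)),((297,108),(490,112))):
    A=p(*a,.024);B=p(*b,.024);d2=A-B;print("pad",A.round(4),B.round(4),np.linalg.norm(d2).round(4),np.arctan2(-d2[0],d2[1]).round(4))
# foot post bottoms, near face of posts
# silhouettes: white mask top only
m=np.load("masks.npz")
fs=grab_frame("scene");S=cam(fs)
s0=np.r_[mid[:2]+.09*np.array([np.cos(yaw),np.sin(yaw)]),yaw]
im=f["image"].copy();im2=fs["image"].copy()
from itertools import product
def draw(im,C,bs,s,col):
    im=cv2.resize(im,None,fx=4,fy=4,interpolation=cv2.INTER_CUBIC)
    for b in bs:
        q=((proj(C,place(b,s))+.5)*4-.5)
        for i in range(8):
            for j in (1,2,4):
                if not i&j: cv2.line(im,*[tuple(np.round(q[k]).astype(int).tolist()) for k in(i,i|j)],col,1)
    return im
B=BRIDGE+[box(0,.01,-.065,.065,0,.024)]
a=draw(im,C,B,s0,(255,0,0))[4*148:4*228,4*195:4*395]
b=draw(im2,S,B,s0,(255,0,0))[4*160:4*290,4*180:4*340]
cv2.imwrite("pics/o1.png",np.vstack([a,cv2.resize(b,None,fx=.52,fy=.52)[:, :][:, :800] if 0 else np.pad(cv2.resize(b,(340,276)),((0,0),(0,460),(0,0)))])[:,:,::-1])
E
```

```text
len 0.43149629214279855 yaw -0.03313718534692132 origin [ 0.72088711 -0.02868832]
pad [0.7397 0.0351 0.024 ] [ 0.733 -0.096  0.024] 0.1312 -0.0513
pad [0.7266 0.0352 0.024 ] [ 0.7212 -0.0957  0.024 ] 0.131 -0.0406
```

View pics/o1.png

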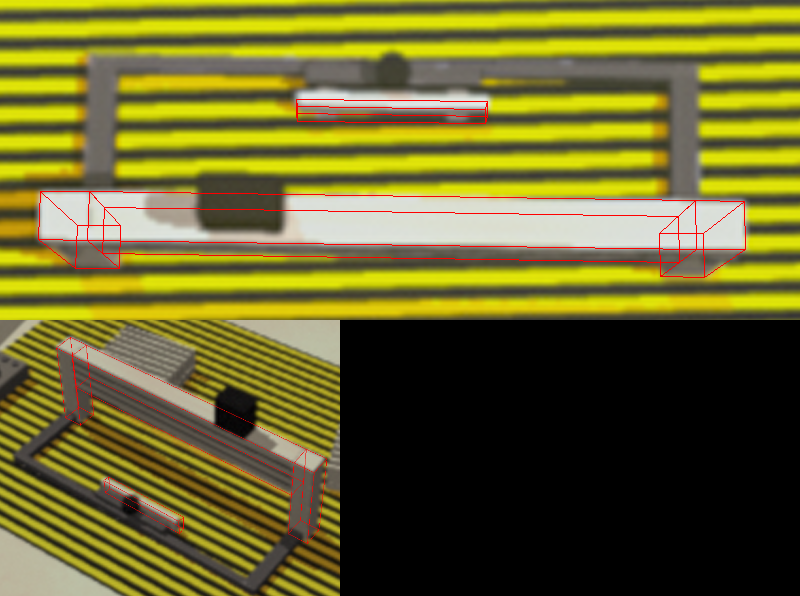

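The overlay matches in both views. Station pose is about (0.721, -0.029, yaw -0.035) and the broken sink is at (0.491, 0.2085, yaw 0.303). I'll grip its near outer fin beside the bare patch, drag the sink square in front of the bridge, then push with a leaned tool.

```bash
cat >> h.py <<'E'
ST=np.array([.721,-.029,-.036])
def down(heading,lean=0):
    """tool y along heading; z down, leaned so z gains +x (lean) for heading about +-90deg"""
    y=np.array([np.cos(heading),np.sin(heading),0]); z=np.array([0,0,-1.])
    f=np.array([-y[1],y[0],0]); f=f if f[0]>0 else -f
    z=np.cos(lean)*z+np.sin(lean)*f
    return R.from_matrix(np.c_[np.cross(y,z),y,z]).as_rotvec()
def at(s,x,y): return place(np.array([[x,y,0.]]),s)[0][:2]
E
python3 - <<'E'
from h import *
s=np.array([.491,.2085,.303]); g=(-.043,.022)
for flip in(0,np.pi):
    for st,nm in((s,"start"),(np.r_[at(ST,-.142,0),ST[2]],"stage")):
        q=inverse_kinematics([*at(st,*g),.05],down(st[2]+flip)); print(flip,nm,at(st,*g),q)
    for fl in(np.pi/2,-np.pi/2):
        for lean in(.7,.9,1.1): print(fl,lean,inverse_kinematics([*at(ST,-.09,0),.045],down(ST[2]+fl,lean)))
E
```

```text
0 start [0.44339437 0.21666725] [ 3.79689446e-01  1.35015987e-01  1.72745709e+00 -4.44089210e-16
  1.27911958e+00  7.66894457e-02]
0 stage [ 5.36911696e-01 -3.55692927e-04] [-6.94430674e-02  2.48798048e-01  1.59653920e+00 -4.44089210e-16
  1.29625541e+00 -3.34430674e-02]
1.5707963267948966 0.7 [-0.12231727  0.16885552  1.84613767  0.13309707  0.43180362 -1.75788871]
1.5707963267948966 0.9 None
1.5707963267948966 1.1 None
-1.5707963267948966 0.7 [-0.12231727  0.16885552  1.84613767  0.13309707  0.43180362  1.38370395]
-1.5707963267948966 0.9 None
-1.5707963267948966 1.1 None
3.141592653589793 start [0.44339437 0.21666725] None
3.141592653589793 stage [ 5.36911696e-01 -3.55692927e-04] None
1.5707963267948966 0.7 [-0.12231727  0.16885552  1.84613767  0.13309707  0.43180362 -1.75788871]
1.5707963267948966 0.9 None
1.5707963267948966 1.1 None
-1.5707963267948966 0.7 [-0.12231727  0.16885552  1.84613767  0.13309707  0.43180362  1.38370395]
-1.5707963267948966 0.9 None
-1.5707963267948966 1.1 None
```

```bash
python3 - <<'E'
from h import *
s=np.array([.491,.2085,.303]); g=(-.043,.022); z=.05
p=at(s,*g); rot=down(s[2])
gripper_to(.045,20)
reach([*p,.15],rot); 
hit=move_straight([*p,z],.12,guard=6); print("hit",hit,read_tcp_pos(),read_wrist_force().round(1))
if hit: raise SystemExit
gripper_to(0,40); print("w",read_grip_width(),read_wrist_force().round(1))
s1=np.array([.50,-.024,ST[2]]); 
s1=np.r_[at(ST,-.215,0),ST[2]]
print(move_straight([*at(s1,*g),z],.10,rot=down(ST[2])),read_wrist_force().round(1),read_tcp_pos(),read_t())
f=grab_frame("top"); C=cam(f); t=trace("top","sink_broken"); print(t[0]["p"],t[0]["uv"])
print(proj(C,[*at(s1,0,0),.02])); cv2.imwrite("pics/d1.png",cv2.resize(f["image"][150:350,150:430],None,fx=2.5,fy=2.5)[:,:,::-1])
E
```

```text
hit False [0.44390689 0.21697316 0.05085395] [ 0.2 -0.6  0.7]
w 0.0030729105255233357 [-2.8 -1.5  4. ]
False [-1.   5.2  4.1] [0.46455501 0.00309421 0.05058588] 7.025
0.73 [293.5, 246.6]
[[291.242995   255.73037041]]
```

View pics/d1.png

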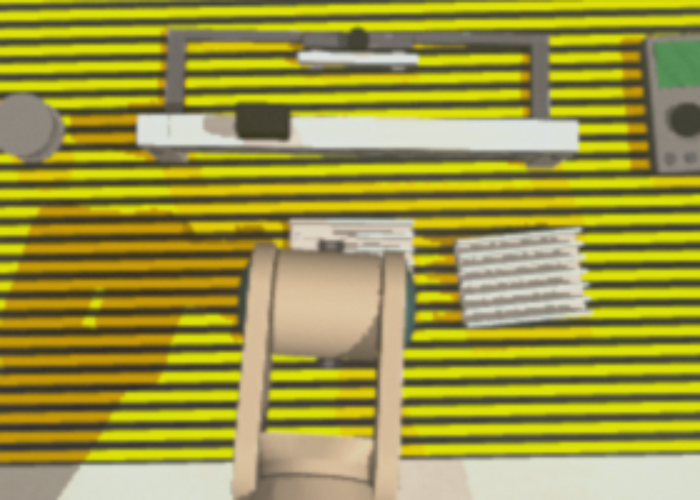

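The sink followed the gripper and looks square, at crop (290–412, 220–), with the good sink untouched. Next I'll slide it forward to staging, release, measure it, and scan the leaned-tool IK.

```bash
python3 - <<'E'
from h import *
g=(-.043,.022); z=.05
s1=np.r_[at(ST,-.142,0),ST[2]]
print(move_straight([*at(s1,*g),z],.10,guard=8),read_tcp_pos(),read_wrist_force().round(1))
gripper_to(.03); p=at(s1,*g); move_straight([*p,.13],.2)
reach([.36,.15,.2],down(ST[2])); print(read_t())
C={};ob=[]
for c in("top","scene"):
    f=grab_frame(c); C[c]=cam(f); t=trace(c,"sink_broken"); print(c,[(d["p"],d["uv"]) for d in t]); 
    m=t[0]["pixels"]; ob.append((C[c],m.astype(np.float32)))
    if c=="top": cv2.imwrite("pics/e1.png",cv2.resize(f["image"][150:350,150:430],None,fx=2.5,fy=2.5)[:,:,::-1])
print("expected",s1,fit(ob[:1],SINK,s1))
for th in(.7,.75,.8,.85,.9):
    for x in(-.24,-.2,-.16,-.12,-.1,-.08):
        for fl in(-np.pi/2,):
            q=inverse_kinematics([*at(ST,x,0),.026],down(ST[2]+fl,th))
            print(th,x,None if q is None else (np.round(q,2)[[1,2,4,5]]))
E
```

```text
True [0.46527058 0.00310654 0.05058439] [0.7 0.2 2.8]
9.3583
top [(0.65, [290.8, 255.9])]
scene [(0.69, [301.0, 193.1])]
expected [ 0.57909201 -0.0238891  -0.036     ] (array([ 0.5090869 , -0.01783906, -0.0391046 ]), np.float64(0.07226771116256714))
0.7 -0.24 [-0.23  2.28  0.4   1.28]
0.7 -0.2 [-0.09  2.17  0.38  1.3 ]
0.7 -0.16 [0.02 2.05 0.37 1.32]
0.7 -0.12 [0.13 1.94 0.38 1.35]
0.7 -0.1 [0.18 1.88 0.39 1.36]
0.7 -0.08 [0.23 1.82 0.4  1.38]
0.75 -0.24 [-0.24  2.31  0.33  1.21]
0.75 -0.2 [-0.1   2.19  0.31  1.24]
0.75 -0.16 [0.02 2.08 0.3  1.27]
0.75 -0.12 [0.13 1.97 0.31 1.3 ]
0.75 -0.1 [0.18 1.91 0.31 1.31]
0.75 -0.08 [0.23 1.85 0.32 1.33]
0.8 -0.24 [-0.24  2.34  0.27  1.11]
0.8 -0.2 None
0.8 -0.16 None
0.8 -0.12 None
0.8 -0.1 None
0.8 -0.08 None
0.85 -0.24 None
0.85 -0.2 None
0.85 -0.16 None
0.85 -0.12 None
0.85 -0.1 None
0.85 -0.08 None
0.9 -0.24 None
0.9 -0.2 None
0.9 -0.16 None
0.9 -0.12 None
0.9 -0.1 None
0.9 -0.08 None
```

View pics/e1.png

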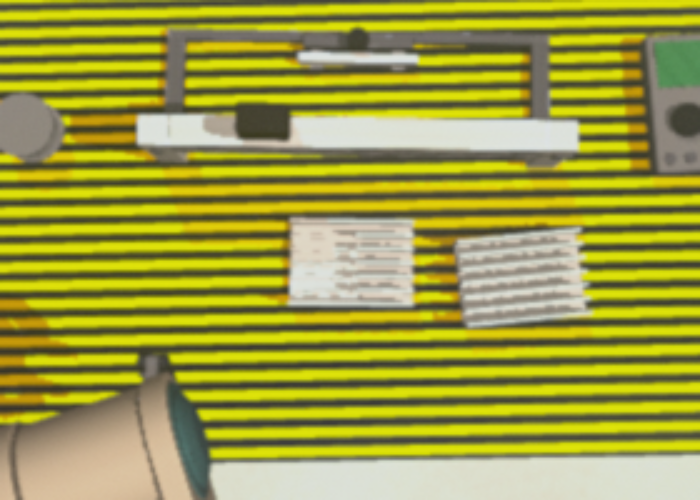

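The guard tripped on drag friction, so the sink stayed at (0.509, -0.018), square within 0.003 rad and 3 mm off centre. I'll re-grip it, drag it to staging, and measure again.

```bash
python3 - <<'E'
from h import *
s=np.array([.509,-.0178,-.038]); g=(-.043,.022); z=.05
gripper_to(.045); reach([*at(s,*g),.12],down(s[2]))
if move_straight([*at(s,*g),z],.12,guard=6): print("hit");raise SystemExit
gripper_to(0,40); print(read_grip_width())
s1=np.r_[at(ST,-.138,0),ST[2]]
move_straight([*at(s1,*g),z],.08,rot=down(ST[2])); print(read_tcp_pos(),read_wrist_force().round(1))
gripper_to(.04); p=read_tcp_pos(); move_straight([p[0],p[1],.13],.15)
th=.76
reach([*at(ST,-.30,0),.2],down(ST[2]))
print(read_t())
f=grab_frame("top"); C=cam(f); t=trace("top","sink_broken"); print([(d["p"],d["uv"]) for d in t])
cv2.imwrite("pics/e2.png",cv2.resize(f["image"][150:350,150:430],None,fx=2.5,fy=2.5)[:,:,::-1])
print("expected",s1,fit([(C,t[0]["pixels"].astype(np.float32))],SINK,s1))
for x in(-.25,-.24,-.23,-.22):
  for z in(.0233,.06,.1,.14): 
    q=inverse_kinematics([*at(ST,x,0),z],down(ST[2]-np.pi/2,th)); print(x,z,None if q is None else np.round(q,2))
E
```

```text
0.0026102992573135346
[ 5.40519645e-01 -4.98716370e-04  5.06622895e-02] [-6.6  1.6  7.9]
14.6667
[(0.92, [289.6, 230.7])]
expected [ 0.58308941 -0.02403307 -0.036     ] (array([ 0.57891812, -0.02459442, -0.01648586]), np.float64(0.11576998233795166))
-0.25 0.0233 [-0.17 -0.27  2.34  0.3   0.32  1.18]
-0.25 0.06 [-0.17 -0.38  2.34  0.22  0.44  1.27]
-0.25 0.1 [-0.17 -0.48  2.31  0.18  0.56  1.32]
-0.25 0.14 [-0.17 -0.56  2.27  0.15  0.68  1.35]
-0.24 0.0233 [-0.17 -0.23  2.32  0.3   0.31  1.19]
-0.24 0.06 [-0.17 -0.34  2.31  0.22  0.43  1.27]
-0.24 0.1 [-0.17 -0.44  2.28  0.18  0.55  1.32]
-0.24 0.14 [-0.17 -0.52  2.25  0.15  0.66  1.36]
-0.23 0.0233 [-0.16 -0.19  2.29  0.3   0.3   1.19]
-0.23 0.06 [-0.16 -0.3   2.28  0.22  0.42  1.28]
-0.23 0.1 [-0.16 -0.4   2.26  0.17  0.54  1.33]
-0.23 0.14 [-0.16 -0.47  2.22  0.15  0.65  1.36]
-0.22 0.0233 [-0.16 -0.16  2.26  0.3   0.3   1.2 ]
-0.22 0.06 [-0.16 -0.26  2.25  0.22  0.41  1.28]
-0.22 0.1 [-0.16 -0.36  2.23  0.17  0.52  1.33]
-0.22 0.14 [-0.16 -0.43  2.19  0.15  0.63  1.36]
```

View pics/e2.png

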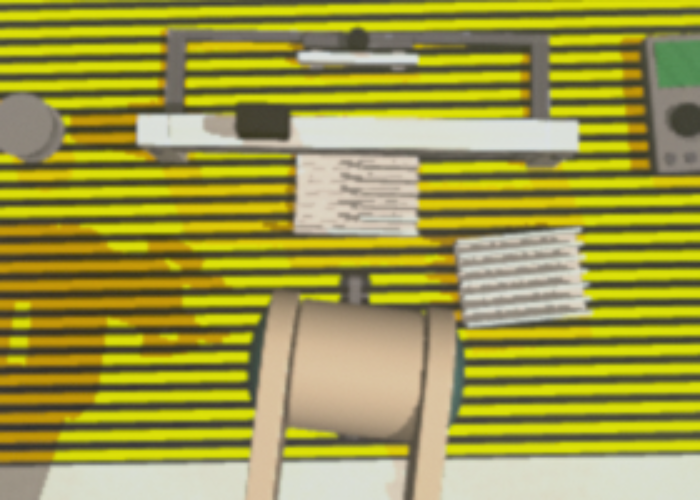

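The sink is staged at crop (295–418, 155–235), lined up with the pad at columns 298–418. Now the leaned push.

```bash
cat >> h.py <<'E'
TH=.76; LROT=down(ST[2]-np.pi/2,TH)
def tp(x,y=0,z=.0233): return [*at(ST,x,y),z]
def fx():
    w=read_wrist_force(); return np.round([w[0]*np.cos(ST[2])+w[1]*np.sin(ST[2]),w[1]*np.cos(ST[2])-w[0]*np.sin(ST[2]),w[2]],1)
E
python3 - <<'E'
from h import *
gripper_to(.04)
reach(tp(-.25,0,.14),LROT); print(fx())
print(move_straight(tp(-.245),.12,guard=8),read_tcp_pos(),fx())
print(move_straight(tp(-.21),.06,guard=6),fx())
x=-.21
while x<-.126:
    x+=.014; move_straight(tp(x),.05); print(round(x,3),fx(),read_moment()[2].round(2))
print(read_t(),read_tcp_pos()-tp(x))
f=grab_frame("scene"); cv2.imwrite("pics/p1.png",cv2.resize(f["image"][150:300,170:390],None,fx=3.6,fy=3.6,interpolation=cv2.INTER_CUBIC)[:,:,::-1])
E
```

```text
[-0.1 -0.8 -0.9]
False [ 0.47662092 -0.02025421  0.02404326] [-0.7  0.4  0.5]
False [ 0.4 -0.   0.1]
-0.196 [-0.5  0.5  0.2] 0.01
-0.182 [1.1 0.5 0.3] -0.01
-0.168 [ 0.3  0.6 -0.2] -0.07
-0.154 [ 0.1 -0.2 -0.4] -0.01
-0.14 [0.3 0.3 0.2] 0.02
-0.126 [-0.   0.2  0.3] 0.04
20.7417 [ 9.23458190e-05 -2.63045217e-05  1.55681025e-04]
```

View pics/p1.png

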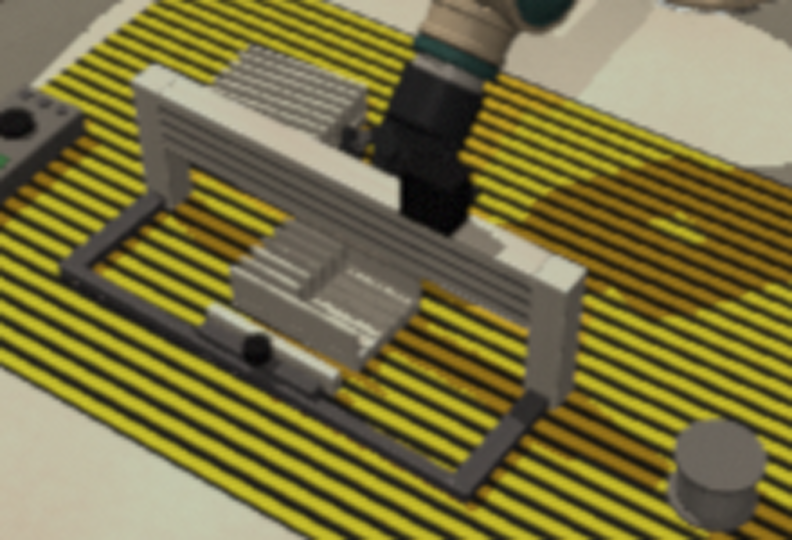

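The sink is now under the beam, its front face about parallel to the pad and roughly 20 mm short of it. Its top front corners are at crop (232,268) and (363,337), and the pad's top corners are near (208,304) and (340,376). I'll check centring from these, then press on by feel.

```bash
python3 - <<'E'
from h import *
f=grab_frame("scene");C=cam(f)
def loc(p): c,s=np.cos(ST[2]),np.sin(ST[2]); d=p[:2]-ST[:2]; return np.round([d[0]*c+d[1]*s,-d[0]*s+d[1]*c],4)
for X,Y,z in((232,268,.045),(363,337,.045),(237,300,0),(362,367,0),(208,304,.024),(340,376,.024)):
    print(X,Y,loc(plane(C,(X/3.6+170,Y/3.6+150),z)))
for n in(-.065,.065): print((proj(C,[*at(ST,-.015,n),.045])-[170,150])*3.6,(proj(C,[*at(ST,.003,n),.024])-[170,150])*3.6)
E
```

```text
232 268 [-0.0195 -0.0646]
363 337 [-0.0202  0.0687]
237 300 [-0.0259 -0.0682]
362 367 [-0.0266  0.0623]
208 304 [ 0.0087 -0.0684]
340 376 [0.0084 0.067 ]
[[228.07614813 270.94210079]] [[215.66938114 301.65174046]]
[[355.3011174  338.87180938]] [[342.05746031 370.7048875 ]]
```

```bash
python3 - <<'E'
from h import *
x=-.126; out=[]
while x<-.070:
    x+=.002 if x<-.112 else .001
    h=move_straight(tp(x),.015,guard=8); w=fx(); out.append((round(x,3),*w.tolist()))
    if h or w[0]<-6: print("stop",h); break
sleep(.2); print(out[-14:],fx(),read_t(),read_tcp_pos(),loc if 0 else "")
E
```

```text
stop False
[(-0.111, -2.7, 0.9, 0.8), (-0.11, -2.2, 0.3, 1.0), (-0.109, -3.2, -0.6, 2.2), (-0.108, -3.2, 1.1, 0.3), (-0.107, -3.7, 0.1, -0.0), (-0.106, -2.5, -0.3, 0.8), (-0.105, -2.5, 0.4, -0.0), (-0.104, -3.0, -0.1, 0.2), (-0.103, -3.6, 0.3, 0.3), (-0.102, -3.9, -0.2, 1.0), (-0.101, -4.2, 0.1, -0.3), (-0.1, -4.7, -0.2, 0.9), (-0.099, -4.5, -0.3, 1.3), (-0.098, -12.6, -0.9, 7.4)] [-13.8  -0.1   7.1] 26.525 [ 0.62257575 -0.02550238  0.02313947]
```

Feel profile: about 3 N of sliding friction, a ramp from -0.103, then rigid at -0.098. That is 5 mm of travel, so the stop bottomed, with the pad face at about +8 mm as the camera suggested. Next I'll back off and check.

```bash
python3 - <<'E'
from h import *
move_straight(tp(-.104),.02); print(fx()); move_straight(tp(-.25),.1); move_straight(tp(-.25,0,.14),.15); print(fx(),read_t())
f=grab_frame("scene"); C=cam(f); t=trace("scene","sink_broken"); print([(d["p"],d["uv"]) for d in t])
im=cv2.resize(f["image"],None,fx=3.6,fy=3.6,interpolation=cv2.INTER_CUBIC)
s=np.r_[at(ST,-.032,0),ST[2]]
q=proj(C,place(SINK[0],s))*3.6
for i in(4,5,6,7):
    for j in(1,2):
        if not i&j: cv2.line(im,*[tuple(np.round(q[k]).astype(int).tolist()) for k in(i,i|j)],(255,0,0),1)
cv2.imwrite("pics/z1.png",im[540:1080,612:1404,::-1])
g=trace("scene","reel")[0]["uv"]; print("reel",g)
f=grab_frame("top");print([(n,trace("top",n)[0]["uv"]) for n in("sink_good","reel","meter")])
E
```

```text
[ 0.1 -0.5 -0.2]
[ 0.5 -0.3  0.5] 29.5083
[(0.92, [258.8, 234.1])]
reel [368.5, 282.5]
[('sink_good', [359.6, 263.6]), ('reel', [159.7, 203.0]), ('meter', [423.4, 189.7])]
```

View pics/z1.png

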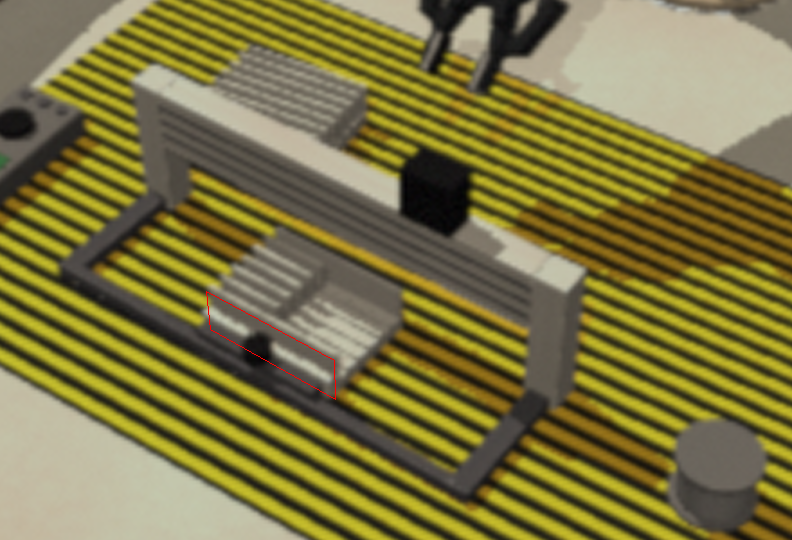

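The sink now sits flush against the pad. Its front face lies on the predicted outline, with corners near (208,292) and (337,360), so it is centred to about 2 mm and square. The bystanders haven't moved and the robot is clear, so I'm handing in.

```bash
python3 -c "
from workcell import *
print(finish_job(),read_t())"
```

```text
the job is handed in; nothing more can be done
the job is handed in; nothing more can be done
```

I slid the broken heat sink under the beam, bottomed the back stop at about 10 N, left it resting on the stop (square, centred to about 2 mm by camera) and handed the job in; no verdict was returned.

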